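# Find the slack contact leaf of a three-pole contactor

## Robot

A 7-joint arm with a two-finger parallel gripper is mounted at the origin on the work surface. World frame = base frame: x ahead of the robot, y to its left, z up, the work surface at z = 0. Lengths are in m, angles in rad, forces in N, time in s.
With the tool pointing down it reaches from about 0.4 to 0.85 m from the base axis. Payload 4.5 kg.
Tool frame: the origin (TCP) lies on the centre line of the jaws, within the pads' length; the fingertips stand 17 mm ahead of it and the grasp point (between the pads) lies 2 mm behind it (ctrl.nose_length is the distance from the TCP to the fingertips, in m); z points along the fingers, y is the line along which they close (so a half turn about z gives the same grasp; the last joint's range is limited). The gripper opens to 85 mm and grips with 20 to 120 N. Pads are 22 mm wide; open, the fingers measure 114 mm over their backs; the gripper's body (76 mm by 85 mm) begins 54 mm behind the grasp point. The pads swing forward as they close: fully open they stand 13 mm farther back than shut.
Start: joints at [1.366, 0.689, -0.195, 1.565, 0.157, 0.902, -0.215], TCP at [0.148, -0.607, 0.248] pointing down, gripper open.
Joint ranges: [-3.01, 3.01], [-0.46, 2.08], [-1.47, 1.51], [0.13, 2.56], [-1, 4.14], [0.04, 2.09], [-2.66, 2.66]. Speed limits (rad/s): [2.57, 2.57, 3.14, 3.14, 3.14, 3.14, 3.14].

## Interface

Orientations are given as a 3x3 rotation matrix whose columns are the frame's x, y, z axes.
In Python, from bench import readout, vision, job, ctrl gives the robot as it stands.
- The arm moves only by the tool jog_arm, never from a script. Its argument "steps" is a list of rows, each a list of 5 numbers: the shift along the tool's x, y, z in m, then the turn about the tool's z in degrees, then the finger opening in m, from 0 to 0.0854. A call has 1 to 8 rows; each row shifts and turns the commanded pose from where the row before left it, along the tool's axes as they then stand; what a row does not reach is not made up. A row lasts 1/8 s, in which the tool goes at most 62.5 mm and 10.7 degrees, less where a joint would pass 70% of its speed; a pose out of reach is approached as far as the arm can. A call is refused whole if a number of a shift passes 0.0625 or a number of a turn 10.7, either way. A call with a gripper value outside its range is refused whole. The fingers move at their own pace and stop on an object; the grip force is fixed at half the most. Time passes only in rows, so rows that do not move let the fingers close. It gives the time, the measured TCP pose, the force, the opening and the grip force at its end, in the units of the state.
- readout.get_state(): the state, without advancing time (a new reading comes with each control period).
- vision.read_camera(name): name is "scene" or "top"; returns a dict with "img" (420x560x3 uint8, blue, green, red), "fovy" (degrees; the focal length in pixels is half the picture's height over the tangent of half this angle, whatever the lens; pixels are square), "cx", "cy" (the principal point, pixels), "dist_coeffs" ([k1, k2, p1, p2, k3] as OpenCV has them; the pictures are not rectified), "world_to_cam" (4x4, takes a point from world to camera coordinates). Camera axes: x right, y up, looking along -z (the intrinsics and any distortion apply to the point x, -y, -z); pixel columns grow to the right and rows downward; lengths in m; the calibration is good to about 2 mm. A picture is of the moment at which its call begins. There is no depth.
- job.sign_off(): hands the job in; it is judged then, once.
Trained networks look in a picture, given as the dict that the camera call returned (one of the last four; its "shot" number tells which), for a name from the list of things; names that differ only in an ending like _2 or _b are one class to them, and where a whole thing is asked for, a point or a joint stands for the part that bears it (a point fixed in the world has none). Each returns a list of dicts, best first, with "conf" (0 to 1); they miss things now and then, are a little off and sometimes report something else, mostly with a low value. They report only what shows in the picture. A call takes as long as a camera call. They do not tell look-alikes from the thing itself.
- vision.find_in(picture, target): "xy" ([column, row] in pixels, amid what is visible of it).
- vision.masks_of(picture, target): "mask" (420x560 bool, what is visible of it) and "xy" ([column, row] in pixels, amid what is visible of it).
The state is a dict: "clock": time; "joints": joint angles; "qvel": joint speeds; "tau": joint torques, N m; "tcp_pos": TCP position; "tool_rot": TCP orientation; "force": force on the tool from outside, world axes, zero at the start; "ft_torque": the same for the moment, N m; "width": opening from 0.0 (shut) to 1.0 (fully open); "grasp_force": force on a finger pad.
Only numpy, scipy, OpenCV 4.12 (cv2) and the standard library are available. Lean on these libraries where they do the work, as an engineer would, in place of code of your own. Each camera call takes 0.05 s, during which the arm holds its last target. There are 200 camera calls.

## Task

One of the contactor's three leaf springs has gone slack. Starting next to the copper coil and working away from it, press the free tip of each leaf all the way down until its contact closes, hold it a moment to feel how stiff it is, and let it up again; then lift the cartridge with the slack leaf out of its pocket and set it down upright in the red tray, without dropping it. Leave the two sound cartridges seated and everything else on the bench where it is.

Things in the scene. Friction and masses are not known exactly. Their poses are not given: they have to be found in the camera images.
- contactor: open contactor fixed to the bench: grey base 120 x 258 mm (x, y), origin at bench level under its middle pocket. Pockets at y = +54 mm (next to the coil), 0, -54 mm: floor 10 mm up, rims 22 mm up. Copper coil at y = +130 mm, 51 mm across, 62 mm tall. In each pocket one of three look-alike pole cartridges, not tracked: slack_pole, sound_pole1, sound_pole2, in unknown order.
- tip_1 (a point): in the pocket next to the coil: top of the silver rivet (12 mm across, 4 mm proud) near the free end of the cartridge's leaf at rest, 56 mm above the bench. The spot to press, straight down. The leaf is a 12 mm wide brass strip clamped in the post and running from it along the contactor's -x. x, y and axes as the contactor's
- tip_2 (a point): the same rivet in the middle pocket. Each leaf bends 10 mm at the rivet from rest to a rigid stop, where its contact meets the fixed one below (the leaf's angle goes from 0 to 0.2 rad), and springs back when let go. Force at the rivet grows evenly from a tenth of the closing force at first touch; to close, a sound leaf takes 9 to 10.5 N, the slack one 4 to 5 N
- tip_3 (a point): the same rivet in the pocket farthest from the coil. (The leaves of slack_pole, sound_pole1 and sound_pole2 are slack_leaf, sound_leaf1 and sound_leaf2; their angles are not given.)
- post_1 (a point): in the pocket next to the coil: middle of the cartridge's steel-capped clamp post, 50 mm above the bench, 40 mm above the cartridge's underside. The post is 22 x 18 mm (x, y); its flat sides end 10 mm above this point, a screw head 14 mm above it. Grip it across the 18 mm (along y). Axes as the contactor's
- post_2 (a point): the same post in the middle pocket. Below the post each cartridge is a brown block 90 x 34 x 16 mm (x, y, z), its middle 33 mm from the post towards the tip, its top 24 mm below this point. It stands loose with 1.5 mm play all round and lifts straight out. 0.12 to 0.19 kg, centre of mass about 20 mm from the post towards the tip
- post_3 (a point): the same post in the pocket farthest from the coil
- tray: red open scrap tray 170 x 130 x 28 mm (x, y, z), walls and floor 4 mm thick, 0.6 kg; origin at the centre of its underside. It stands on one side of the contactor, the meter on the other.
- meter: orange multimeter lying on its back, 178 x 92 x 38 mm (dial to 49 mm); origin at the centre of its underside. Bystander.
- crossbar: tan insulating bar 22 x 170 x 10 mm, taken off the contactor, lying beyond it; origin at the centre of its underside. Bystander.
- driver: screwdriver lying beyond the contactor; bystander.
- jar: small amber flux jar with white cap, 48 mm across, 45 mm tall; origin at the centre of its underside. Bystander.
Not all that is in view belongs to the job. Several things have the shape of the tray; the one meant has the colours described above.

How it is judged:
By the outcome, as a careful person would: the job done as asked, in the order asked, and still so for the second after the job is handed in, with the robot touching nothing.
It also fails if it takes over 61 s, if anything falls off the work surface, if the arm or the gripper's body presses on something with over 40 N, if the wrist force passes 120 N, or if a joint passes its speed limit or range.

## Working session

There is one attempt and no reset: what is moved stays moved. The work goes in short steps, Python scripts to look and compute and a tool call to move; the robot and the scene stay as the last step left them, time stands still between calls to the robot, and variables do not carry over. Pictures are saved under pics/ and viewed, at most 10 in all, crops included, and the job is handed in when it is done.

Besides the shell and the picture viewer there is one more tool, called after "Emit:" as name([rows], argument=value, ...), one row to a line, values as JSON. jog_arm: Moves the arm, as the interface text tells. Its arguments: {"type":"object","properties":{"steps":{"type":"array"}},"required":["steps"]}

```bash
ls; mkdir -p pics; cat > h.py <<'E'
from bench import readout, vision, job, ctrl
import numpy as np, cv2
def cam(p):
    h,w=p["img"].shape[:2]; f=h/2/np.tan(np.radians(p["fovy"])/2)
    return np.array([[f,0,p["cx"]],[0,f,p["cy"]],[0,0,1]]),np.array(p["dist_coeffs"],float),np.array(p["world_to_cam"])
F=np.diag([1,-1,-1.])
def ray(p,xy):
    K,d,T=cam(p); u=cv2.undistortPoints(np.array([[xy]],float),K,d)[0,0]
    R=T[:3,:3]; o=-R.T@T[:3,3]; return o,R.T@(F@np.array([u[0],u[1],1]))
def at_z(p,xy,z):
    o,r=ray(p,xy); return o+r*(z-o[2])/r[2]
def proj(p,X):
    K,d,T=cam(p); X=np.atleast_2d(X); c=(F@(T[:3,:3]@X.T+T[:3,3:4])).T
    return cv2.projectPoints(c,np.zeros(3),np.zeros(3),K,d)[0][:,0]
E
python3 - <<'E'
from h import *
np.set_printoptions(precision=3,suppress=True)
s=readout.get_state();print(s["clock"],s["tcp_pos"],s["tool_rot"],s["force"],ctrl.nose_length)
Z={"tip_1":.056,"post_1":.064,"contactor":.02,"tray":.004,"meter":.038,"crossbar":.01,"driver":.01,"jar":.045}
for n in ["top","scene"]:
    p=vision.read_camera(n);cv2.imwrite(f"pics/{n}0.png",p["img"])
    for k,z in Z.items():
        for r in vision.find_in(p,k)[:5]: print(n,k,np.array(r["xy"]),round(r["conf"],2),at_z(p,r["xy"],z))
E
```

```text
pics
0.0 [ 0.148 -0.607  0.247] [[ 0.972  0.237 -0.001]
 [ 0.237 -0.972  0.002]
 [-0.    -0.002 -1.   ]] [-0.367  0.359 -0.11 ] 0.017
top tip_1 [317.4 207.2] 0.66 [0.551 0.042 0.056]
top post_1 [313.4 207.8] 0.78 [0.547 0.055 0.064]
top contactor [314.3 207.8] 0.73 [0.556 0.049 0.02 ]
top contactor [261.3 148.3] 0.32 [0.75  0.223 0.02 ]
top tray [132.9 278.7] 0.89 [0.32  0.619 0.004]
top tray [231.6 213. ] 0.81 [0.537 0.312 0.004]
top meter [430.7 219.7] 0.6 [ 0.521 -0.316  0.038]
top crossbar [328.9 150. ] 0.59 [0.751 0.002 0.01 ]
top driver [423.4 161.5] 0.56 [ 0.719 -0.309  0.01 ]
top driver [316.9 207.9] 0.25 [0.558 0.04  0.01 ]
top jar [262.7 149.5] 0.74 [0.738 0.216 0.045]
scene tip_1 [249.1 218.4] 0.78 [0.612 0.063 0.056]
scene post_1 [251.5 215.9] 0.84 [0.606 0.069 0.064]
scene contactor [250.5 216.7] 0.72 [0.579 0.052 0.02 ]
scene contactor [335.8 227.7] 0.61 [0.54  0.315 0.02 ]
scene tray [335.3 228.3] 0.68 [0.531 0.312 0.004]
scene meter [151.5 179.2] 0.75 [ 0.544 -0.316  0.038]
scene crossbar [209.8 264.1] 0.74 [ 0.77  -0.002  0.01 ]
scene driver [126.4 224.2] 0.87 [ 0.718 -0.314  0.01 ]
scene driver [250.2 216.9] 0.24 [0.573 0.047 0.01 ]
scene jar [286.3 275.9] 0.55 [0.758 0.227 0.045]
```

```bash
python3 - <<'E'
import cv2
a=cv2.imread("pics/top0.png")
cv2.imwrite("pics/topc.png",cv2.resize(a[150:260,200:380],None,fx=4.4,fy=4.4,interpolation=cv2.INTER_CUBIC))
b=cv2.imread("pics/scene0.png")
cv2.imwrite("pics/scc.png",cv2.resize(b[150:290,170:360],None,fx=4.2,fy=4.2,interpolation=cv2.INTER_CUBIC))
E
```

```text
(no output)
```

View pics/top0.png

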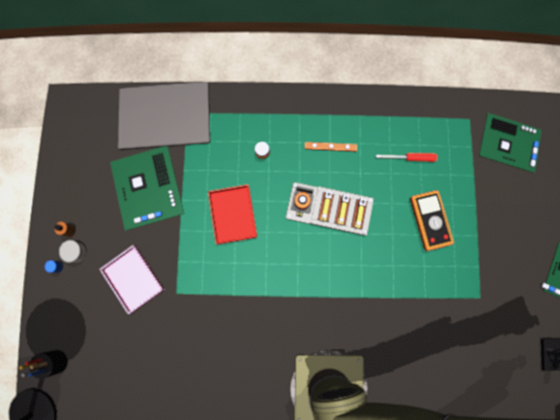

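View pics/topc.png

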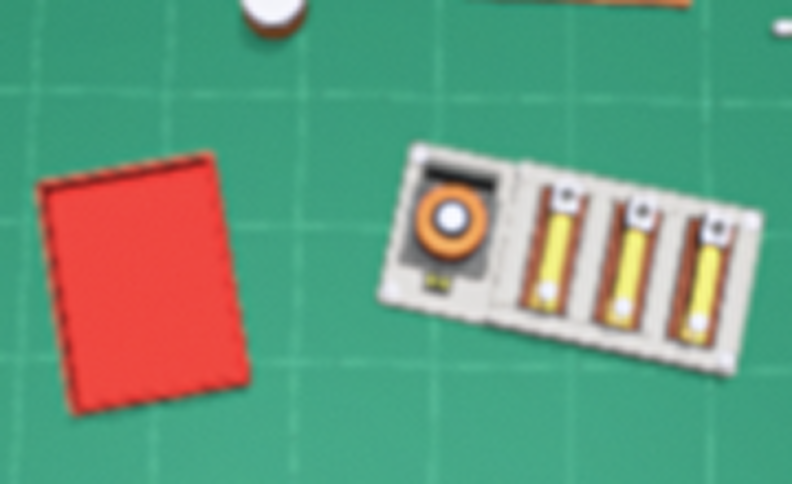

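View pics/scc.png

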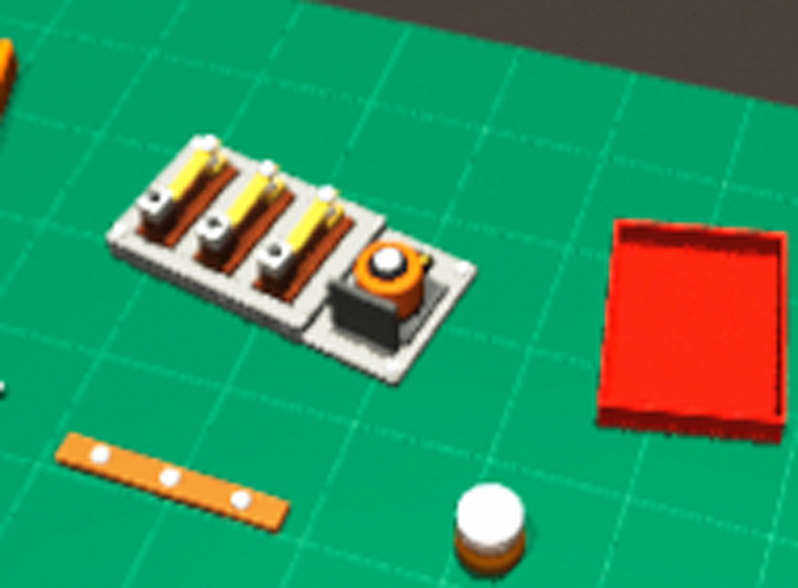

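The top view shows the contactor with the coil at about (302,199) and posts and rivets to its right. The red tray is at (232,213) and the meter at (431,220). I'll fit the contactor pose using the rivet and screw pixels from both views.

```bash
cat > fit.py <<'E'
from h import *
from scipy.optimize import least_squares
np.set_printoptions(precision=4,suppress=True)
T=vision.read_camera("top");S=vision.read_camera("scene")
def src(a,s,o): return (np.array(a,float)+.5)/s-.5+np.array(o)
tt=src([(547,290),(622,306),(699,321),(566,195),(641,211),(716,227)],4.4,(200,150))
ss=src([(326,193),(268,168),(207,143),(275,252),(214,224),(154,200)],4.2,(170,150))
def pts(v):
    x,y,a,px,tx=v; R=np.array([[np.cos(a),-np.sin(a)],[np.sin(a),np.cos(a)]])
    L=[(tx,d,.056) for d in(.054,0,-.054)]+[(px,d,.064) for d in(.054,0,-.054)]
    return np.array([[*(R@np.array(l[:2])+[x,y]),l[2]] for l in L])
def res(v):
    return np.concatenate([(proj(T,pts(v))-tt).ravel(),(proj(S,pts(v))-ss).ravel()])
# x,px,tx are redundant: hold px at +.033
f=lambda u:res([u[0],u[1],u[2],.033,u[3]])
r=least_squares(f,[.55,.0,-.1,-.03],x_scale=.01,loss="soft_l1")
print(r.x,np.degrees(r.x[2]));v=[*r.x[:3],.033,r.x[3]]
print(res(v).reshape(12,2));print(pts(v))
for P,q in((T,tt),(S,ss)):
    print(np.array([at_z(P,a,z) for a,z in zip(q,[.056]*3+[.064]*3)]))
for p in(T,S):
  for r in vision.masks_of(p,"tray")[:2]:
    m=r["mask"].astype(np.uint8);h=cv2.convexHull(np.argwhere(m)[:,::-1].astype(np.int32))
    print(r["xy"],m.sum())
    for z in(.028,):
        q=np.array([at_z(p,c[0],z)[:2] for c in h]).astype(np.float32);print(z,cv2.minAreaRect(q))
E
python3 fit.py
```

```text
[ 0.551  -0.0367 -0.1854 -0.0352] -10.6245752297484
[[-0.4285 -0.3183]
 [-0.2266 -0.4439]
 [-0.4823 -0.3412]
 [-0.3855 -0.5212]
 [-0.238  -0.6748]
 [-0.095  -0.8191]
 [-0.0613 -0.7004]
 [-0.574  -0.7579]
 [ 0.0225 -0.6499]
 [-0.0645 -1.5326]
 [-0.1939 -1.277 ]
 [-0.1411 -1.7919]]
[[ 0.5264  0.0229  0.056 ]
 [ 0.5164 -0.0302  0.056 ]
 [ 0.5065 -0.0833  0.056 ]
 [ 0.5934  0.0103  0.064 ]
 [ 0.5835 -0.0428  0.064 ]
 [ 0.5735 -0.0959  0.064 ]]
[[ 0.5254  0.0215  0.056 ]
 [ 0.515  -0.0309  0.056 ]
 [ 0.5054 -0.0848  0.056 ]
 [ 0.5918  0.0091  0.064 ]
 [ 0.5813 -0.0435  0.064 ]
 [ 0.5709 -0.0961  0.064 ]]
[[ 0.529   0.0241  0.056 ]
 [ 0.5189 -0.0272  0.056 ]
 [ 0.5091 -0.0822  0.056 ]
 [ 0.5989  0.0128  0.064 ]
 [ 0.588  -0.0401  0.064 ]
 [ 0.5801 -0.0923  0.064 ]]
[132.7, 276.6] 2361
0.028 ((0.31869277358055115, 0.6171118021011353), (0.17672187089920044, 0.1369878053665161), 36.6925163269043)
[233.4, 214.2] 2208
0.028 ((0.5290876626968384, 0.3095121383666992), (0.1739574521780014, 0.13079774379730225), 10.957503318786621)
[336.5, 228.1] 2083
0.028 ((0.5429908633232117, 0.31138378381729126), (0.1866169571876526, 0.12864342331886292), 11.292852401733398)
[441.8, 201.6] 1881
0.028 ((0.3330451250076294, 0.6194610595703125), (0.1784965544939041, 0.14466527104377747), 38.11962127685547)
```

Emit:
jog_arm([
  [0.045, -0.027, 0, 0, 0],
  [0.045, -0.027, 0, 0, 0],
  [0.045, -0.027, 0, 0, 0],
  [0.045, -0.027, 0, 0, 0],
  [0.045, -0.027, 0, 0, 0],
  [0.045, -0.027, 0, 0, 0],
  [0.045, -0.027, 0, 0, 0],
  [0.045, -0.027, 0, 0, 0],
])

```text
clock: 2.1
tcp_pos: [0.4478, -0.3111, 0.2485]
tool_rot: [[0.972, 0.236, 0.001], [0.236, -0.972, -0.0], [0.0, 0.001, -1.0]]
force: [1.9, -1.1, 1.3]
width: -0.003
grasp_force: 0.0
```

Emit:
jog_arm([
  [0, 0, 0, 8.1, 0],
  [0, 0, 0, 8.1, 0],
  [0, 0, 0, 8.1, 0],
  [0, 0, 0, 0, 0],
])

```text
clock: 2.6
tcp_pos: [0.4467, -0.3122, 0.2484]
tool_rot: [[0.983, -0.183, -0.0], [-0.183, -0.983, -0.0], [0.0, 0.0, -1.0]]
force: [0.0, 0.5, -0.1]
width: 0.001
grasp_force: 0.0
```

Emit:
jog_arm([
  [0.002, -0.049, 0, 0, 0],
  [0.0025, -0.049, 0, 0, 0],
  [0.0025, -0.049, 0, 0, 0],
  [0.0025, -0.049, 0, 0, 0],
  [0.0025, -0.049, 0.02, 0, 0],
  [0.0025, -0.049, 0.03, 0, 0],
  [0.002, -0.049, 0.03, 0, 0],
  [0, 0, 0.04, 0, 0],
])

```text
clock: 3.6
tcp_pos: [0.528, 0.0281, 0.1278]
tool_rot: [[0.985, -0.173, 0.004], [-0.173, -0.985, 0.004], [0.003, -0.005, -1.0]]
force: [-0.0, 0.5, -0.9]
width: 0.001
grasp_force: 0.0
```

Emit:
jog_arm([
  [0, 0, 0.018, 0, 0],
  [0, 0, 0, 0, 0],
])

```text
clock: 3.85
tcp_pos: [0.5252, 0.0219, 0.1091]
tool_rot: [[0.983, -0.182, -0.003], [-0.182, -0.983, 0.0], [-0.003, 0.0, -1.0]]
force: [-1.0, -0.3, 0.7]
width: 0.002
grasp_force: 0.0
```

```bash
python3 - <<'E'
from h import *
np.set_printoptions(precision=4,suppress=True)
s=readout.get_state();print(s["clock"],s["tcp_pos"],s["tool_rot"],s["force"])
o=[]
for n,x,y in(("top",317,205),("scene",248,212)):
    p=vision.read_camera(n)
    R=np.array(s["tool_rot"]);t=np.array(s["tcp_pos"])+R@[0,0,.017]
    print(n,proj(p,t))
    o.append(cv2.resize(p["img"][y-45:y+45,x-45:x+45],(400,400),interpolation=cv2.INTER_CUBIC))
cv2.imwrite("pics/h1.png",np.hstack(o))
E
```

```text
3.85 [0.5252 0.0219 0.1091] [[ 0.9833 -0.1819 -0.0028]
 [-0.1819 -0.9833  0.0001]
 [-0.0028  0.0004 -1.    ]] [-1.0036 -0.2648  0.7216]
top [[324.7847 213.5456]]
scene [[246.072  186.8095]]
```

View pics/h1.png

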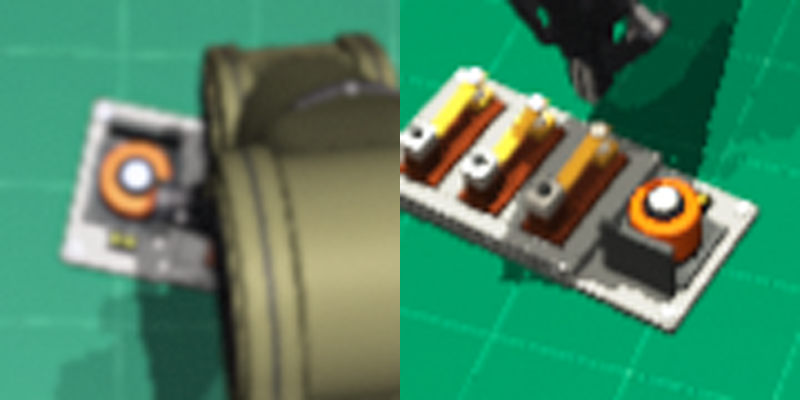

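The scene view shows the closed fingertips at crop (592,95), right above rivet 1 at (600,130), matching the projection. I'll press now.

Emit:
jog_arm([
  [0, 0, 0.015, 0, 0],
  [0, 0, 0.015, 0, 0],
  [0, 0, 0.005, 0, 0],
  [0, 0, 0, 0, 0],
])

```text
clock: 4.45
tcp_pos: [0.5256, 0.0218, 0.0747]
tool_rot: [[0.983, -0.184, -0.001], [-0.184, -0.983, -0.0], [-0.001, 0.0, -1.0]]
force: [0.2, -0.6, -1.4]
width: 0.002
grasp_force: 0.0
```

Emit:
jog_arm([
  [0, 0, 0.003, 0, 0],
  [0, 0, 0.003, 0, 0],
  [0, 0, 0, 0, 0],
])

```text
clock: 4.82
tcp_pos: [0.5257, 0.0219, 0.0694]
tool_rot: [[0.983, -0.184, -0.0], [-0.184, -0.983, -0.0], [-0.0, 0.0, -1.0]]
force: [-2.1, 0.7, 4.5]
width: 0.002
grasp_force: 2.0
```

Emit:
jog_arm([
  [0, 0, 0.002, 0, 0],
  [0, 0, 0, 0, 0],
])

```text
clock: 5.08
tcp_pos: [0.5255, 0.022, 0.0675]
tool_rot: [[0.983, -0.184, -0.001], [-0.184, -0.983, 0.0], [-0.001, 0.0, -1.0]]
force: [-2.9, -0.2, 6.1]
width: 0.003
grasp_force: 3.2
```

Emit:
jog_arm([
  [0, 0, 0.003, 0, 0],
  [0, 0, 0, 0, 0],
])

```text
clock: 5.32
tcp_pos: [0.5253, 0.022, 0.0647]
tool_rot: [[0.983, -0.184, -0.001], [-0.184, -0.983, 0.0], [-0.001, 0.0, -1.0]]
force: [-2.8, 0.5, 9.0]
width: -0.002
grasp_force: 4.6
```

Emit:
jog_arm([
  [0, 0, 0.002, 0, 0],
  [0, 0, 0, 0, 0],
])

```text
clock: 5.58
tcp_pos: [0.5254, 0.022, 0.0631]
tool_rot: [[0.983, -0.184, -0.001], [-0.184, -0.983, 0.0], [-0.001, 0.0, -1.0]]
force: [-3.4, 0.5, 12.6]
width: 0.003
grasp_force: 6.0
```

Emit:
jog_arm([
  [0, 0, 0.001, 0, 0],
  [0, 0, 0, 0, 0],
])

```text
clock: 5.82
tcp_pos: [0.5253, 0.022, 0.0627]
tool_rot: [[0.983, -0.184, -0.0], [-0.184, -0.983, 0.0], [-0.0, -0.0, -1.0]]
force: [-3.7, 1.2, 18.0]
width: 0.003
grasp_force: 8.8
```

Emit:
jog_arm([
  [0, 0, 0.0005, 0, 0],
  [0, 0, 0, 0, 0],
  [0, 0, 0, 0, 0],
  [0, 0, 0, 0, 0],
])

```text
clock: 6.32
tcp_pos: [0.5253, 0.022, 0.0625]
tool_rot: [[0.983, -0.184, -0.0], [-0.184, -0.983, 0.0], [-0.0, -0.0, -1.0]]
force: [-4.8, 0.9, 19.9]
width: 0.004
grasp_force: 10.2
```

Emit:
jog_arm([
  [0, 0, -0.006, 0, 0],
  [0, 0, -0.01, 0, 0],
  [0, 0, -0.015, 0, 0],
  [0, 0.027, 0, 0, 0],
  [0, 0.027, 0, 0, 0],
  [0, 0, 0.01, 0, 0],
  [0, 0, 0.009, 0, 0],
  [0, 0, 0, 0, 0],
])

```text
clock: 7.32
tcp_pos: [0.5161, -0.0301, 0.0721]
tool_rot: [[0.983, -0.183, -0.001], [-0.183, -0.983, 0.001], [-0.001, -0.0, -1.0]]
force: [0.4, -0.0, 1.2]
width: -0.004
grasp_force: 0.8
```

Emit:
jog_arm([
  [0, 0, 0.003, 0, 0],
  [0, 0, 0.003, 0, 0],
  [0, 0, 0, 0, 0],
])

```text
clock: 7.7
tcp_pos: [0.5155, -0.0302, 0.0669]
tool_rot: [[0.983, -0.183, -0.001], [-0.183, -0.983, 0.001], [-0.001, -0.001, -1.0]]
force: [-3.1, 1.5, 6.3]
width: 0.001
grasp_force: 3.3
```

Emit:
jog_arm([
  [0, 0, 0.002, 0, 0],
  [0, 0, 0.001, 0, 0],
  [0, 0, 0, 0, 0],
])

```text
clock: 8.07
tcp_pos: [0.5154, -0.0302, 0.0642]
tool_rot: [[0.983, -0.183, -0.001], [-0.183, -0.983, 0.001], [-0.001, -0.001, -1.0]]
force: [-2.0, 2.2, 9.2]
width: -0.001
grasp_force: 4.5
```

Emit:
jog_arm([
  [0, 0, 0.002, 0, 0],
  [0, 0, 0.001, 0, 0],
  [0, 0, 0, 0, 0],
  [0, 0, 0, 0, 0],
  [0, 0, 0, 0, 0],
  [0, 0, 0, 0, 0],
])

```text
clock: 8.82
tcp_pos: [0.5154, -0.0303, 0.0624]
tool_rot: [[0.983, -0.183, -0.0], [-0.183, -0.983, 0.001], [-0.0, -0.001, -1.0]]
force: [-3.6, 1.6, 20.9]
width: -0.001
grasp_force: 10.2
```

Emit:
jog_arm([
  [0, 0, -0.006, 0, 0],
  [0, 0, -0.01, 0, 0],
  [0, 0, -0.015, 0, 0],
  [0, 0.027, 0, 0, 0],
  [0, 0.027, 0, 0, 0],
  [0, 0, 0.01, 0, 0],
  [0, 0, 0.009, 0, 0],
  [0, 0, 0, 0, 0],
])

```text
clock: 9.82
tcp_pos: [0.506, -0.0831, 0.072]
tool_rot: [[0.983, -0.183, -0.001], [-0.183, -0.983, 0.001], [-0.001, -0.001, -1.0]]
force: [0.3, -0.2, 0.6]
width: 0.002
grasp_force: 0.4
```

Emit:
jog_arm([
  [0, 0, 0.003, 0, 0],
  [0, 0, 0.003, 0, 0],
  [0, 0, 0, 0, 0],
])

```text
clock: 10.2
tcp_pos: [0.5058, -0.0835, 0.0667]
tool_rot: [[0.983, -0.183, -0.001], [-0.183, -0.983, 0.001], [-0.001, -0.001, -1.0]]
force: [-1.2, 2.2, 2.8]
width: 0.003
grasp_force: 1.6
```

Emit:
jog_arm([
  [0, 0, 0.002, 0, 0],
  [0, 0, 0.001, 0, 0],
  [0, 0, 0, 0, 0],
])

```text
clock: 10.58
tcp_pos: [0.506, -0.084, 0.0638]
tool_rot: [[0.983, -0.184, -0.0], [-0.184, -0.983, 0.0], [-0.0, -0.0, -1.0]]
force: [-0.5, 2.9, 4.6]
width: 0.002
grasp_force: 2.3
```

Emit:
jog_arm([
  [0, 0, 0.002, 0, 0],
  [0, 0, 0, 0, 0],
])

```text
clock: 10.82
tcp_pos: [0.5061, -0.0841, 0.0624]
tool_rot: [[0.983, -0.184, 0.0], [-0.184, -0.983, 0.0], [0.0, -0.0, -1.0]]
force: [-2.8, 3.5, 12.6]
width: -0.0
grasp_force: 5.8
```

Emit:
jog_arm([
  [0, 0, 0.001, 0, 0],
  [0, 0, 0, 0, 0],
  [0, 0, 0, 0, 0],
  [0, 0, 0, 0, 0],
  [0, 0, 0, 0, 0],
])

```text
clock: 11.45
tcp_pos: [0.5061, -0.0841, 0.0619]
tool_rot: [[0.983, -0.184, 0.001], [-0.184, -0.983, 0.0], [0.001, -0.0, -1.0]]
force: [-3.6, 2.8, 15.2]
width: 0.0
grasp_force: 7.8
```

Emit:
jog_arm([
  [0, 0, -0.006, 0, 0],
  [0, 0, -0.014, 0, 0],
  [0, 0, -0.03, 0, 0],
  [0.034, 0, 0, 0, 0.045],
  [0.034, 0, 0, 0, 0.045],
  [0, 0, 0, 0, 0.045],
  [0, 0, 0, 0, 0.045],
])

```text
clock: 12.32
tcp_pos: [0.572, -0.0974, 0.1108]
tool_rot: [[0.983, -0.185, -0.001], [-0.185, -0.983, -0.001], [-0.001, 0.001, -1.0]]
force: [0.2, 0.5, 0.2]
width: 0.528
grasp_force: 0.0
```

```bash
python3 - <<'E'
from h import *
np.set_printoptions(precision=4,suppress=True)
s=readout.get_state();print(s["clock"],s["tcp_pos"],s["width"],s["force"])
p=vision.read_camera("scene")
R=np.array(s["tool_rot"]);t=np.array(s["tcp_pos"])
x,y=215,190;k=7
im=cv2.resize(p["img"][y-40:y+40,x-50:x+50],None,fx=k,fy=k,interpolation=cv2.INTER_CUBIC)
for c,q in(((0,0,255),t+R@[0,0,.017]),((255,0,255),np.array([t[0],t[1],.064]))):
    a=(proj(p,q)[0]-[x-50,y-40]+.5)*k-.5;print(a);cv2.circle(im,tuple(int(v) for v in a),4,c,-1)
cv2.imwrite("pics/h2.png",im)
E
```

```text
12.325 [ 0.572  -0.0974  0.1108] 0.528121851233054 [0.1696 0.4676 0.1593]
[278.3737 273.401 ]
[289.4184 317.9495]
```

View pics/h2.png

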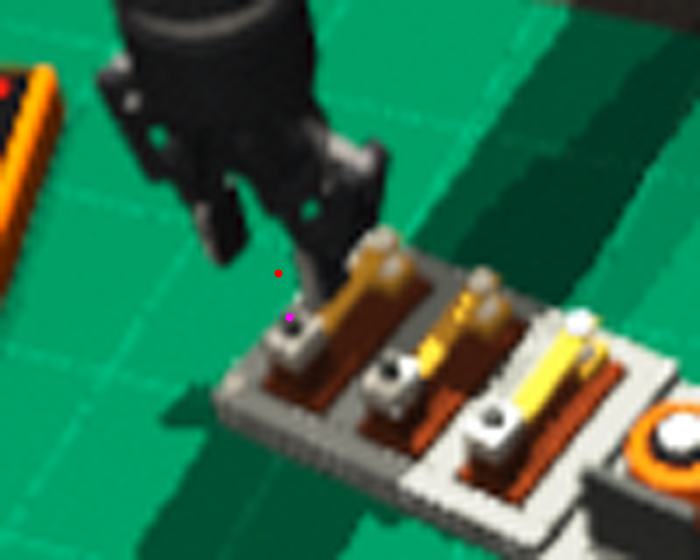

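The scene view shows the open fingers straddling post 3, with its screw at crop (291,325). The projected tool axis at (289,318) agrees to about 1 px. I'll descend and grip.

Emit:
jog_arm([
  [0.002, -0.001, 0.02, 0, 0.045],
  [0, 0, 0.02, 0, 0.045],
  [0, 0, 0.014, 0, 0.045],
  [0, 0, 0.008, 0, 0.045],
  [0, 0, 0, 0, 0.045],
])

```text
clock: 13.0
tcp_pos: [0.5746, -0.0962, 0.0481]
tool_rot: [[0.983, -0.184, -0.001], [-0.184, -0.983, 0.0], [-0.001, 0.0, -1.0]]
force: [0.5, 0.2, 0.6]
width: 0.524
grasp_force: 0.0
```

Emit:
jog_arm([
  [0, 0, 0, 0, 0.03],
  [0, 0, 0, 0, 0.022],
  [0, 0, 0, 0, 0.016],
  [0, 0, 0, 0, 0],
  [0, 0, 0, 0, 0],
  [0, 0, 0, 0, 0],
])

```text
clock: 13.75
tcp_pos: [0.5756, -0.0964, 0.0495]
tool_rot: [[0.983, -0.184, 0.001], [-0.184, -0.983, -0.0], [0.001, 0.0, -1.0]]
force: [-1.2, 0.2, 6.1]
width: 0.199
grasp_force: 58.5
```

Emit:
jog_arm([
  [0, 0, -0.005, 0, 0],
  [0, 0, -0.008, 0, 0],
  [0, 0, -0.01, 0, 0],
  [0, 0, -0.015, 0, 0],
  [0, 0, -0.02, 0, 0],
  [0, 0, -0.02, 0, 0],
  [0, 0, -0.02, 0, 0],
  [0, 0, 0, 0, 0],
])

```text
clock: 14.75
tcp_pos: [0.5763, -0.0965, 0.1489]
tool_rot: [[0.983, -0.184, 0.004], [-0.184, -0.983, -0.001], [0.004, -0.0, -1.0]]
force: [-0.2, 1.1, -2.6]
width: 0.198
grasp_force: 58.5
```

```bash
python3 - <<'E'
from h import *
from scipy.optimize import least_squares
np.set_printoptions(precision=4,suppress=True)
s=readout.get_state();print(s["clock"],s["tcp_pos"],s["force"],s["width"],s["grasp_force"])
for n in("top","scene"):
    p=vision.read_camera(n)
    r=[r for r in vision.masks_of(p,"tray") if abs(at_z(p,r["xy"],.01)[1]-.31)<.06]
    if r:
        h=cv2.convexHull(np.argwhere(r[0]["mask"])[:,::-1].astype(np.int32))
        for z in(0,.028):print(n,z,cv2.minAreaRect(np.array([at_z(p,c[0],z)[:2] for c in h],np.float32)))
cv2.imwrite("pics/h3.png",p["img"][90:300,100:400].repeat(2,0).repeat(2,1))
E
```

```text
14.75 [ 0.5763 -0.0965  0.1489] [-0.2408  1.1147 -2.5909] 0.19763356058804235 58.51465165615082
top 0 ((0.5344967842102051, 0.31285011768341064), (0.17702919244766235, 0.13462817668914795), 11.986520767211914)
top 0.028 ((0.5295925140380859, 0.30930349230766296), (0.17354251444339752, 0.13197658956050873), 11.98652172088623)
scene 0 ((0.5220464468002319, 0.3088931441307068), (0.1923466920852661, 0.13123120367527008), 11.598984718322754)
scene 0.028 ((0.5429539680480957, 0.3114660978317261), (0.18697698414325714, 0.12756769359111786), 11.598987579345703)
```

View pics/h3.png

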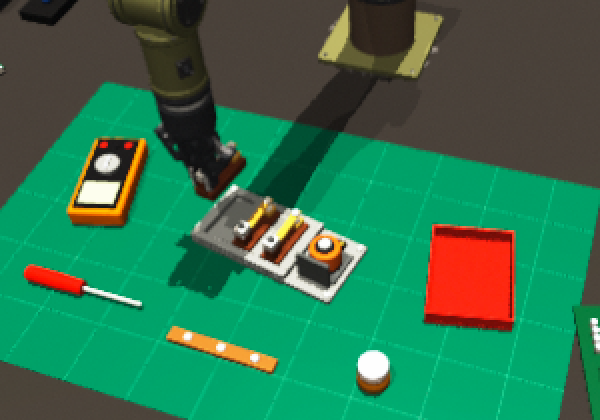

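Emit:
jog_arm([
  [-0.003, -0.015, 0, 0, 0],
  [-0.007, -0.03, 0, 0, 0],
  [-0.008, -0.036, 0, 0, 0],
  [-0.008, -0.036, 0, 0, 0],
  [-0.008, -0.036, 0, 0, 0],
  [-0.008, -0.036, 0, 0, 0],
  [-0.008, -0.036, 0, 0, 0],
  [-0.008, -0.036, 0, 0, 0],
])

```text
clock: 15.95
tcp_pos: [0.5651, 0.1737, 0.1462]
tool_rot: [[0.983, -0.183, -0.001], [-0.183, -0.983, 0.0], [-0.001, -0.0, -1.0]]
force: [0.3, -1.0, -1.3]
width: 0.203
grasp_force: 58.7
```

Emit:
jog_arm([
  [-0.008, -0.036, 0, 0, 0],
  [-0.008, -0.036, 0, 0, 0],
  [-0.007, -0.036, 0, 0, 0],
  [-0.005, -0.024, 0, 0, 0],
  [-0.002, -0.012, 0, 0, 0],
  [0, 0, 0, -7, 0],
  [0, 0, 0, -8, 0],
  [0, 0, 0, -7, 0],
])

```text
clock: 16.95
tcp_pos: [0.5635, 0.3162, 0.1465]
tool_rot: [[0.98, 0.199, -0.0], [0.199, -0.98, -0.002], [-0.001, 0.002, -1.0]]
force: [1.1, -0.3, -1.7]
width: 0.203
grasp_force: 58.7
```

Emit:
jog_arm([
  [0, 0, 0, 0, 0],
  [0, 0, 0, 0, 0],
])

```text
clock: 17.2
tcp_pos: [0.5633, 0.3172, 0.1467]
tool_rot: [[0.981, 0.194, -0.0], [0.194, -0.981, -0.001], [-0.0, 0.001, -1.0]]
force: [0.8, 0.6, -1.7]
width: 0.198
grasp_force: 58.7
```

Emit:
jog_arm([
  [0, 0, 0.02, 0, 0],
  [0, 0, 0.03, 0, 0],
  [0, 0, 0.025, 0, 0],
  [0, 0, 0.015, 0, 0],
  [0, 0, 0.008, 0, 0],
  [0, 0, 0, 0, 0],
])

```text
clock: 17.95
tcp_pos: [0.5632, 0.318, 0.0487]
tool_rot: [[0.98, 0.197, -0.0], [0.197, -0.98, -0.0], [-0.0, 0.0, -1.0]]
force: [0.6, -0.4, -1.7]
width: 0.2
grasp_force: 58.8
```

```bash
python3 - <<'E'
from h import *
s=readout.get_state();print(s["tcp_pos"],s["force"])
p=vision.read_camera("scene")
cv2.imwrite("pics/h4.png",cv2.resize(p["img"][160:270,260:400],None,fx=5,fy=5,interpolation=cv2.INTER_CUBIC))
E
```

```text
[0.56323684 0.31801769 0.04871368] [ 0.63747327 -0.37244942 -1.70512019]
```

View pics/h4.png

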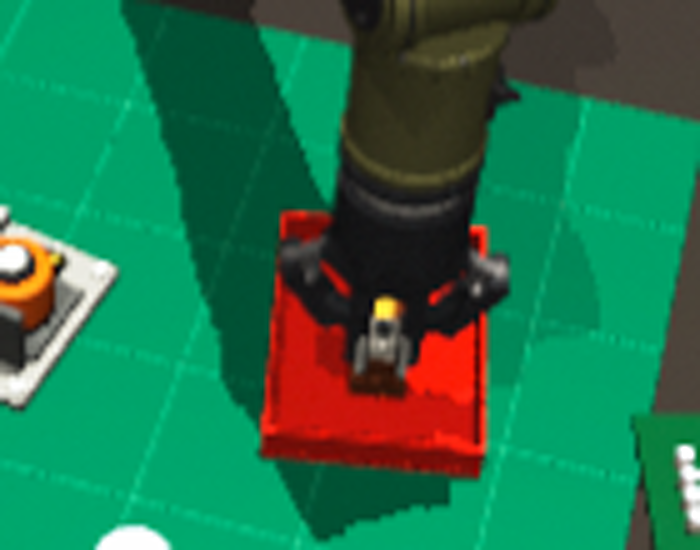

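The cartridge hangs inside the tray outline, post at (383,345) and tray walls at 270–485. Next I'll lower it to contact.

Emit:
jog_arm([
  [0, 0, 0.002, 0, 0],
  [0, 0, 0.002, 0, 0],
  [0, 0, 0, 0, 0],
])

```text
clock: 18.38
tcp_pos: [0.5632, 0.318, 0.0449]
tool_rot: [[0.98, 0.197, 0.0], [0.197, -0.98, -0.0], [0.0, 0.0, -1.0]]
force: [-0.6, 0.6, -2.6]
width: 0.2
grasp_force: 58.8
```

Emit:
jog_arm([
  [0, 0, 0.001, 0, 0],
  [0, 0, 0, 0, 0],
])

```text
clock: 18.62
tcp_pos: [0.5632, 0.318, 0.0437]
tool_rot: [[0.98, 0.197, 0.0], [0.197, -0.98, -0.0], [-0.0, 0.0, -1.0]]
force: [0.4, -0.7, -2.0]
width: 0.199
grasp_force: 58.8
```

Emit:
jog_arm([
  [0, 0, 0.001, 0, 0],
  [0, 0, 0, 0, 0],
])

```text
clock: 18.88
tcp_pos: [0.5632, 0.318, 0.0436]
tool_rot: [[0.98, 0.197, 0.0], [0.197, -0.98, -0.0], [0.0, 0.0, -1.0]]
force: [-2.1, -1.1, 5.3]
width: 0.196
grasp_force: 59.7
```

Touchdown at the expected height; release gently and retreat.

Emit:
jog_arm([
  [0, 0, 0, 0, 0.02],
  [0, 0, 0, 0, 0.026],
  [0, 0, 0, 0, 0.035],
  [0, 0, 0, 0, 0.04],
  [0, 0, 0, 0, 0.04],
])

```text
clock: 19.5
tcp_pos: [0.5632, 0.318, 0.0427]
tool_rot: [[0.98, 0.197, -0.0], [0.197, -0.98, -0.0], [-0.0, 0.0, -1.0]]
force: [-0.8, -1.7, 0.1]
width: 0.465
grasp_force: 0.0
```

Emit:
jog_arm([
  [0, 0, -0.01, 0, 0.04],
  [0, 0, -0.02, 0, 0.04],
  [0, 0, -0.03, 0, 0.04],
  [0, 0, -0.04, 0, 0.04],
  [-0.04, 0, -0.03, 0, 0.04],
  [-0.05, 0, 0, 0, 0.04],
  [-0.05, 0, 0, 0, 0.04],
  [0, 0, 0, 0, 0.04],
])

```text
clock: 20.5
tcp_pos: [0.4215, 0.2894, 0.1741]
tool_rot: [[0.98, 0.201, -0.004], [0.201, -0.98, -0.002], [-0.004, 0.001, -1.0]]
force: [0.9, 0.1, 1.0]
width: 0.464
grasp_force: 0.0
```

```bash
python3 - <<'E'
from h import *
s=readout.get_state();print(s["clock"],s["tcp_pos"],s["force"],s["width"])
p=vision.read_camera("scene")
cv2.imwrite("pics/h5.png",cv2.resize(p["img"][130:300,110:390],None,fx=2.8,fy=2.8,interpolation=cv2.INTER_CUBIC))
E
```

```text
20.5 [0.42152507 0.28935629 0.1741293 ] [0.86986024 0.06822966 0.96117431] 0.4638225413483286
```

View pics/h5.png

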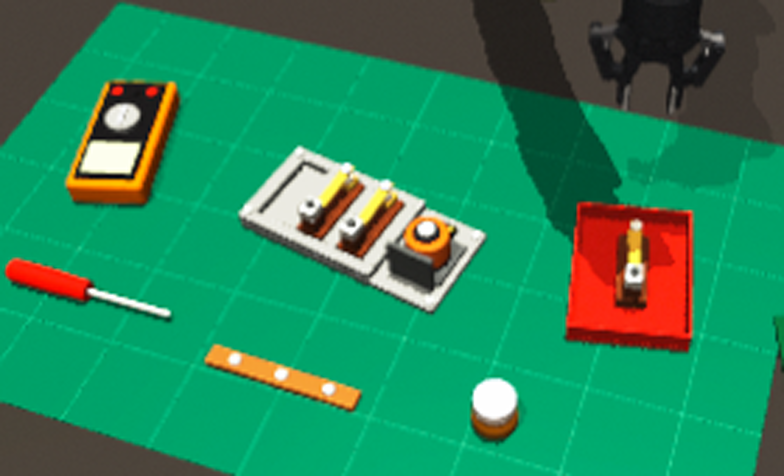

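The cartridge stands upright in the red tray at (632,265). The two sound ones are still seated, nothing else has moved, and the gripper is clear.

```bash
python3 -c "
from bench import job
print(job.sign_off())"
```

```text
the job is handed in; nothing more can be done
None
```

I pressed all three leaves closed in order from the coil outward; the slack one was in the pocket farthest from the coil (about 5 N to close, against 9 to 10 N for the other two), its cartridge now stands upright in the red tray, and I handed the job in at about 20.5 s on the robot's clock.

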